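# Check the toppled hardness tester on the red reference block

### The arm

A 6-joint arm with a two-finger parallel gripper is mounted at the origin on the work surface; the furniture and walls round the work are solid. World frame = base frame: x ahead of the robot, y to its left, z up, the work surface at z = 0. Lengths are in m, angles in degrees, forces in N, time in s.
With the tool pointing down it reaches from about 0.275 to 0.825 m from the base axis. Payload 4.9 kg.
Tool frame: the origin (TCP) lies at the very end of the fingers, on their centre line; the grasp point (between the pads) lies 19 mm behind it; z points along the fingers, x is the direction in which the jaws open and shut, and the axes are right-handed (so a half turn about z gives the same grasp; the last joint's range is limited). The gripper opens to 85 mm and grips with 20 to 120 N. Pads are 22 mm wide; open, the fingers measure 114 mm over their backs; the gripper's body (76 mm by 85 mm) begins 54 mm behind the grasp point. The pads swing forward as they close: fully open they stand 13 mm farther back than shut.
Start: joints at [60.321, 18.69, -11.035, 60.275, 0, 82.311], TCP at [0.206, 0.51, 0.231] pointing down, gripper open.
Joint ranges: [-152.03, 152.03], [-55.5, 102.48], [-74.3, 77.21], [-110.64, 120.58], [-84.22, 78.4], [-180, 180]. Speed limits (degrees/s): [147.25, 147.25, 180, 180, 180, 180].

### API

Orientations are given as [roll, pitch, yaw] about the fixed x, y, z axes, in that order (R = Rz(yaw) Ry(pitch) Rx(roll)).
In Python, from cell import robot gives the robot as it stands.
- The arm moves only by the shell command python3 -m creep 'ROWS' [FORCE]. ROWS is JSON, a list of rows, each an object of numbers: "x", "y", "z": the shift along the tool's x, y, z in m; "wx", "wy", "wz": the turn, a rotation vector about the tool's x, y, z in degrees; "jaw": the finger opening in m, from 0 to 0.0854. A call has 1 to 12 rows; each row is the pose to reach, as a shift and turn from the pose commanded when the call began, along the tool's axes at that moment; what a row does not reach only later rows make up. A row lasts 1/12 s, in which the tool goes at most 41.7 mm and 7.16 degrees, less where a joint would pass 70% of its speed; a pose out of reach is approached as far as the arm can. A call with a gripper value outside its range is refused whole. The fingers move at their own pace and stop on an object; FORCE is the grip in N (left out, the last holds). Time passes only in rows, so rows that repeat a pose let the fingers close. It gives the time, the measured TCP pose, the force and the opening at its end, in the units of the state.
- robot.get_state(): the state, without advancing time (a new reading comes with each control period).
- robot.grab_frame(name): name is "scene" or "top" or "wrist"; returns a dict with "img" (480x640x3 uint8, blue, green, red), "fx", "fy", "cx", "cy" (pixels), "world_to_cam" (4x4, takes a point from world to camera coordinates). Camera axes: x right, y down, z forward; pixel columns grow to the right and rows downward; lengths in m; the calibration is good to about 2 mm. A picture is of the moment at which its call begins. There is no depth.
- robot.job_done(): hands the job in, once; it reports no verdict.
Trained networks look in the newest picture that a camera, given by its name, has taken for a name from the list of things; names that differ only in an ending like _2 or _b are one class to them, and where a whole thing is asked for, a point or a joint stands for the part that bears it (a point fixed in the world has none). Each returns a list of dicts, best first, with "confidence" (0 to 1); they miss things now and then, are a little off and sometimes report something else, mostly with a low value. They report only what shows in the picture. A call takes as long as a camera call. They do not tell look-alikes from the thing itself.
- robot.look_for(thing, camera): "extent" ([left, top, width, height] in pixels, round what is visible of it).
- robot.trace(thing, camera): "region" (480x640 bool, what is visible of it) and "extent" ([left, top, width, height] in pixels, round what is visible of it).
The state is a dict: "time": time; "joint_pos": joint angles; "qvel": joint speeds; "joint_torque": joint torques, N m; "tcp_pos": TCP position; "orientation": TCP orientation; "wrist_force": force on the tool from outside, world axes, zero at the start; "torque": the same for the moment, N m; "grip_width": opening from 0.0 (shut) to 1.0 (fully open).
Only numpy, scipy, OpenCV 4.12 (cv2) and the standard library are available. Lean on these libraries where they do the work, as an engineer would, in place of code of your own. Each camera call takes 0.05 s, during which the arm holds its last target.

### The job

Check the hardness tester on its reference block: pick up the toppled tester, turn it upright with its tip down, set the tip inside the red ring on top of the block that has one and press gently, until the plunger is about half-way in, never all the way. Finish like that, still gripping the tester upright with the plunger half in; do not let go. Leave the other two blocks and everything else on the bench undisturbed.

Things in the scene. Friction and masses are not known exactly. Their poses are not given: they have to be found in the camera images.
- tester_center (a point): Hardness tester: grey pen-like instrument, 130 mm long, about 0.13 kg, that starts toppled, lying flat on a long side with its display up. Point on its long axis, 65 mm from the extended tip, 50 mm from the black rear end; 15 mm above the bench when lying. z axis: along it from tip to rear (up when upright on its tip). Lying, its two faces 26 mm apart (its x) stand upright, to be gripped.
- tester: The same tester as a whole, with plunger; origin and axes as at its centre point. The case is a rounded bar 26 mm (its x) by 30 mm (its y), from 24 to 115 mm from the tip, ribbed near the front; then a dark steel nose narrows to the plunger, whose tip is the front end.
- tester_tip (a point): The very end of the tester's plunger, a steel point 4 mm across on the long axis, 65 mm from the centre point while the plunger is out. z axis towards the rear end, as for the tester.
- plunger (a joint): How far the tester's sprung plunger is pushed in: 0 fully out, 0.010 m fully in (bottomed). Spring 0.5 N per mm: half-way in, 0.005 m, is 2.5 N. The plunger, 8 mm thick, stands 14 mm out of the nose; its orange band, 10 mm long next to the nose, slides into the nose: half-way in, half of it still shows.
- red_spot (a point): The reference block with the red ring: a white round silicone pad in a bright steel cup, 52 mm across and 25 mm high, loose, 0.45 kg, with a red band round its side. This point is the middle of its flat top (25 mm above the bench), at the centre of the red ring (14 mm inside diameter, 20 mm outside). z axis up.
- blue_spot (a point): The reference block with the blue ring: a white round silicone pad in a bright steel cup, 52 mm across and 25 mm high, loose, 0.45 kg, with a blue band round its side. This point is the middle of its flat top (25 mm above the bench), at the centre of the blue ring (14 mm inside diameter, 20 mm outside). z axis up.
- yellow_spot (a point): The reference block with the yellow ring: a white round silicone pad in a bright steel cup, 52 mm across and 25 mm high, loose, 0.45 kg, with a yellow band round its side. This point is the middle of its flat top (25 mm above the bench), at the centre of the yellow ring (14 mm inside diameter, 20 mm outside). z axis up.
- block_red: The block with the red ring as a whole; origin at the centre of its underside.
- block_blue: The block with the blue ring as a whole; origin at the centre of its underside. To be left alone.
- block_yellow: The block with the yellow ring as a whole; origin at the centre of its underside. To be left alone.
- mug: Bystander: a green and cream mug, 99 mm high; origin at the centre of its underside.
- beaker: Bystander: a clear beaker, 74 mm across, 87 mm high; origin at the centre of its underside.
- cotton_roll: Bystander: a white roll of tape on end, 63 mm across, 35 mm high; origin at the centre of its underside.
- timer: Bystander: a cream dial timer with a red dial, 48x64x50 mm; origin at the centre of its underside.
- insert_1: Bystander: a small white glass insert standing on its foot, 22 mm across, about 58 mm high; origin at the centre of its underside.
- insert_2: Bystander: a small white glass insert standing on its foot, 22 mm across, about 58 mm high; origin at the centre of its underside.
- insert_3: Bystander: a small white glass insert standing on its foot, 22 mm across, about 58 mm high; origin at the centre of its underside.
- insert_4: Bystander: a small white glass insert standing on its foot, 22 mm across, about 58 mm high; origin at the centre of its underside.
Mind the look-alikes: they are no part of the job. What is shaped like the block_red but green or orange is not meant.

How it is judged (in metres and radians):
On the way:
1. the tester is picked up and righted: within 20 degrees of upright, tip down, its centre more than 80 mm above the bench and gripped by the fingers (angle between tester's own z axis and vertical below 0.35 rad and height (world z) of tester above 0.08 m and contact force between the fingers and tester above 1 N), for 0.2 s.
At the end, for the whole second after the job is handed in: The tester is still gripped and at rest, upright within 8.6 degrees, its tip on the top of the red-ringed block within 8 mm of the centre of the ring, its plunger 2.5 to 7.5 mm in (pressing on the block with 0.8 to 6 N); the red block has shifted less than 20 mm, the other blocks less than 15 mm (horizontal distance between tester_tip and red_spot below 0.008 m and z of tester_tip in the frame of red_spot below 0.003 m and angle between tester's own z axis and vertical below 0.15 rad and value of joint plunger between 0.0025 and 0.0075 m and contact force between tester and block_red between 0.8 and 6 N and contact force between the fingers and tester above 1 N and linear speed of tester below 0.02 m/s and angular speed of tester below 0.2 rad/s and angle between block_red's own z axis and vertical below 0.05 rad and distance of block_red from where it was at the start of the episode below 0.02 m and distance of each of block_blue, block_yellow from where it was at the start of the episode below 0.015 m); the arm keeps its last pose, push and grip.
It fails at once if the plunger is pushed all the way in (over 9.3 mm) (value of joint plunger above 0.0093 m).
It fails at once if the tester presses on a wrong block (over 0.5 N) (contact force between tester and block_blue above 0.5 N or contact force between tester and block_yellow above 0.5 N).
It fails at once if another block is shifted by more than 15 mm or a bystander by more than 20 mm (distance of any of block_blue, block_yellow from where it was at the start of the episode above 0.015 m or distance of any of mug, beaker, cotton_roll, timer, insert_1, insert_2, insert_3, insert_4 from where it was at the start of the episode above 0.02 m).
It also fails if it takes over 35 s, if anything falls off the work surface, if the arm or the gripper's body presses on something with over 40 N, if the wrist force passes 120 N, or if a joint passes its speed limit or range.

## Working session

There is one attempt and no reset: what is moved stays moved. The work goes in short steps, Python scripts to look and compute and a shell command to move; the robot and the scene stay as the last step left them, time stands still between calls to the robot, and variables do not carry over. Pictures are saved under pics/ and viewed, and the job is handed in when it is done.

```bash
mkdir -p pics; ls; python3 - <<'E'
from cell import robot
import cv2
s=robot.get_state(); print(s)
for n in("scene","top","wrist"):
    f=robot.grab_frame(n); cv2.imwrite(f"pics/a_{n}.png",f["img"]); print(n,f["fx"],f["world_to_cam"].round(3).tolist())
E
```

```text
pics
{'time': 0.0, 'joint_pos': array([ 6.03206725e+01,  1.87338723e+01, -1.10919051e+01,  6.02755337e+01,
       -7.25907477e-04,  8.23117019e+01]), 'qvel': array([-0.07437783,  0.00748688, -0.06026688, -0.01573809,  0.12318636,
       -0.04697471]), 'joint_torque': array([-1.41343586e-03, -4.43402660e+01,  2.62437540e+01,  1.54297129e-02,
       -1.88347503e-04,  4.72664851e-06]), 'tcp_pos': array([0.20564484, 0.50947172, 0.23048642]), 'orientation': array([-1.79987166e+02,  1.00497502e-01,  6.80089825e+01]), 'wrist_force': array([ 0.57948318, -0.70980429,  0.24689962]), 'torque': array([ 0.00390886, -0.00342737, -0.01258692]), 'grip_width': 0.9990980193659902}
scene 529.4777949498291 [[-0.821, -0.57, 0.02, 0.521], [-0.421, 0.583, -0.695, 0.293], [0.385, -0.579, -0.719, 1.245], [0.0, 0.0, 0.0, 1.0]]
top 450.46987374867336 [[0.006, -1.0, -0.021, 0.035], [-0.997, -0.004, -0.078, 0.61], [0.078, 0.021, -0.997, 1.211], [0.0, 0.0, 0.0, 1.0]]
wrist 423.3530911755036 [[0.375, 0.927, -0.001, -0.55], [0.88, -0.356, 0.313, -0.04], [0.29, -0.118, -0.95, 0.38], [0.0, 0.0, 0.0, 1.0]]
```

View pics/a_scene.png

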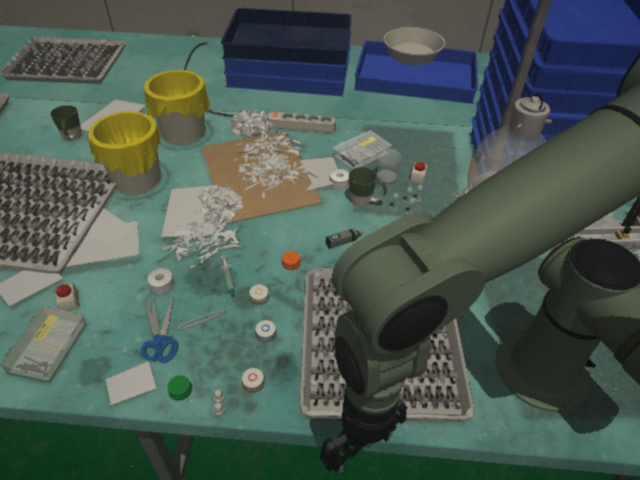

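View pics/a_top.png

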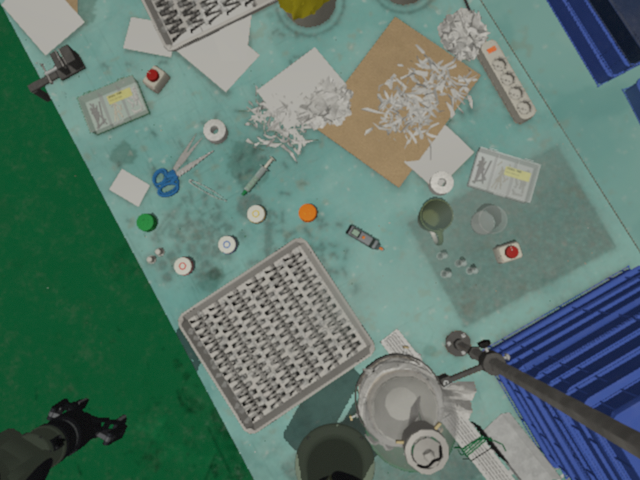

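View pics/a_wrist.png

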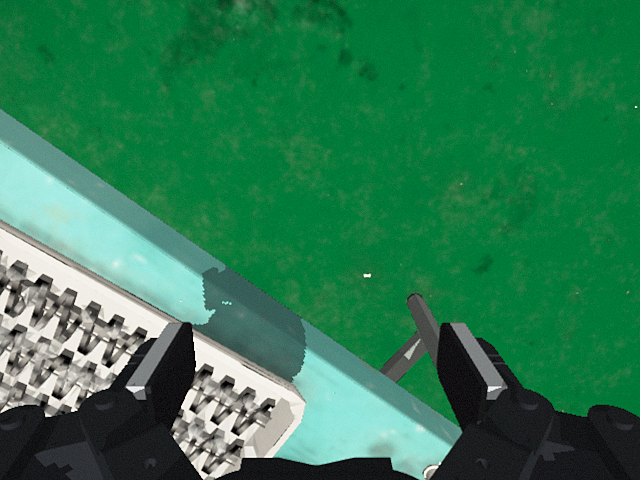

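The top view shows the tester at about (365,237). The blocks are at (183,266) with a red ring, (227,244) blue and (256,214) yellow. The look-alikes are orange at (308,212) and green at (147,222). The arm starts off the bench edge, lower left.

```bash
cat > h.py <<'E'
from cell import robot
import cv2, numpy as np
def ray(f,u,v,z):
    M=np.linalg.inv(f["world_to_cam"]); d=M[:3,:3]@np.array([(u-f["cx"])/f["fx"],(v-f["cy"])/f["fy"],1]); o=M[:3,3]
    return o+d*(z-o[2])/d[2]
def proj(f,p):
    q=f["world_to_cam"]@np.append(p,1); return np.array([f["fx"]*q[0]/q[2]+f["cx"],f["fy"]*q[1]/q[2]+f["cy"]])
E
python3 - <<'E'
from h import *
F={n:robot.grab_frame(n) for n in("top","scene")}
for n in F:
    f=F[n]
    for t,z in(("tester",.015),("plunger",.015),("block_red",.0125),("block_blue",.0125),("block_yellow",.0125),("mug",.05),("beaker",.04),("cotton_roll",.0175),("timer",.025),("insert_1",.03)):
        for d in robot.trace(t,n)[:6]:
            if d["confidence"]<.3: continue
            ys,xs=np.nonzero(d["region"]); r=d["extent"]
            u,v=xs.mean(),ys.mean()
            print(n,t,round(d["confidence"],2),[int(q) for q in r],ray(f,u,v,z).round(3))
            if t=="tester":
                p=np.array([ray(f,a,b,z)[:2] for a,b in zip(xs,ys)]); c=p.mean(0); w,V=np.linalg.eigh(np.cov((p-c).T)); a=V[:,1]; s=(p-c)@a
                print("   axis",a.round(3),np.degrees(np.arctan2(a[1],a[0])).round(1),s.min().round(3),s.max().round(3),c)
f=F["top"]["img"]
cv2.imwrite("pics/b.png",np.hstack([cv2.resize(f[190:290,130:270],None,fx=3.2,fy=3.2,interpolation=2),cv2.resize(f[190:290,330:430],None,fx=3.2,fy=3.2,interpolation=2)]))
f=F["scene"]["img"]
cv2.imwrite("pics/c.png",cv2.resize(f[270:420,140:390],None,fx=3,fy=3,interpolation=2))
E
```

```text
top tester 0.73 [346, 224, 35, 26] [ 0.609 -0.078  0.015]
   axis [0.503 0.864] 59.8 -0.061 0.054 [ 0.60937281 -0.07793457]
top tester 0.54 [220, 231, 18, 23] [0.59  0.297 0.015]
   axis [0.484 0.875] 61.0 -0.026 0.026 [0.59020468 0.29725329]
top block_red 0.83 [174, 257, 19, 16] [0.53  0.42  0.012]
top block_red 0.69 [298, 204, 20, 18] [0.679 0.077 0.012]
top block_red 0.52 [135, 213, 22, 19] [0.651 0.528 0.012]
top block_blue 0.64 [217, 234, 17, 23] [0.589 0.299 0.012]
top block_blue 0.59 [248, 206, 18, 15] [0.674 0.221 0.012]
top block_blue 0.38 [456, 256, 10, 9] [ 0.543 -0.343  0.012]
top block_blue 0.37 [472, 207, 34, 27] [ 0.659 -0.422  0.012]
top block_yellow 0.77 [248, 202, 19, 18] [0.676 0.221 0.012]
top mug 0.61 [418, 197, 37, 45] [ 0.661 -0.268  0.05 ]
top mug 0.32 [249, 205, 15, 18] [0.67  0.214 0.05 ]
top beaker 0.98 [471, 206, 36, 30] [ 0.656 -0.414  0.04 ]
top beaker 0.46 [175, 259, 22, 13] [0.53 0.41 0.04]
top beaker 0.44 [219, 234, 20, 18] [0.587 0.294 0.04 ]
top cotton_roll 0.9 [430, 170, 23, 23] [ 0.763 -0.29   0.018]
top timer 0.82 [490, 240, 30, 21] [ 0.571 -0.46
[... 340 characters left out ...]
, 368, 25, 22] [0.525 0.418 0.012]
scene block_red 0.37 [393, 192, 7, 14] [ 0.563 -0.304  0.012]
scene block_blue 0.9 [255, 322, 21, 18] [0.584 0.299 0.012]
scene block_yellow 0.56 [248, 284, 18, 21] [0.669 0.22  0.012]
scene mug 0.76 [346, 167, 41, 39] [ 0.656 -0.273  0.05 ]
scene beaker 0.92 [376, 146, 24, 36] [ 0.654 -0.42   0.04 ]
scene beaker 0.59 [243, 368, 22, 22] [0.513 0.429 0.04 ]
scene cotton_roll 0.71 [332, 166, 17, 22] [ 0.759 -0.292  0.018]
scene timer 0.66 [409, 165, 18, 18] [ 0.564 -0.465  0.025]
scene insert_1 0.64 [394, 194, 8, 11] [ 0.56  -0.298  0.03 ]
scene insert_1 0.63 [416, 183, 6, 18] [ 0.516 -0.369  0.03 ]
scene insert_1 0.61 [411, 196, 4, 16] [ 0.509 -0.306  0.03 ]
```

View pics/b.png

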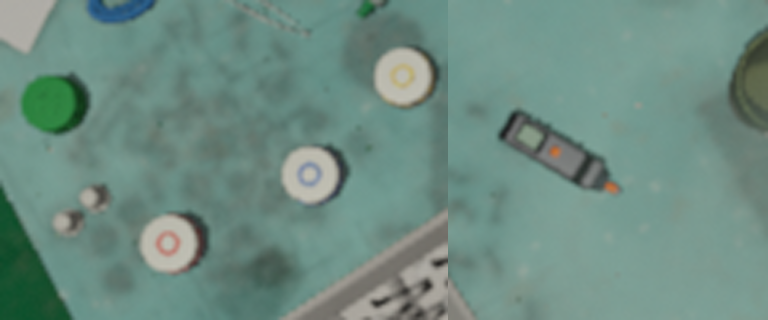

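View pics/c.png

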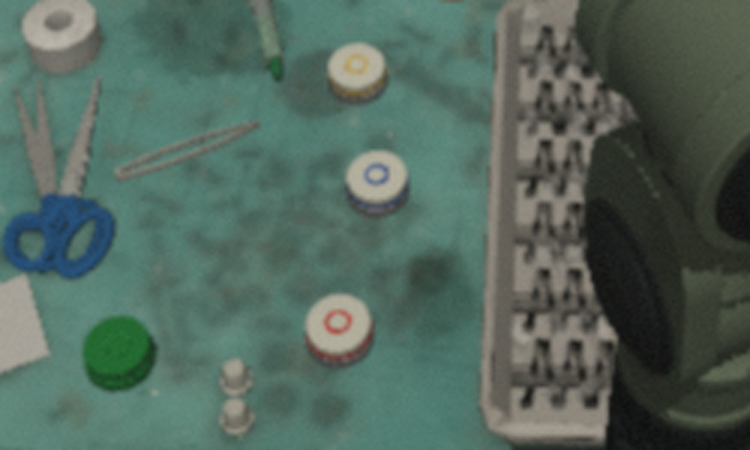

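The red-ringed block is the white pad with the red ring at top pixel (183,266), world (0.528, 0.419). The other candidates are ruled out: orange (308,212) and green (147,222) are solid coloured look-alikes, and the blue and yellow rings are plainly different in the crop. The tester lies at about (0.605,-0.08) with its orange tip towards -y and its rear at azimuth ~61°.

Next I move above it with the jaws across the case.

```bash
python3 -m creep '[{"x":-0.395,"y":0.584,"z":0.01,"wz":-83,"jaw":0.06},{"x":-0.395,"y":0.584,"z":0.01,"wz":-83,"jaw":0.06},{"x":-0.395,"y":0.584,"z":0.01,"wz":-83,"jaw":0.06},{"x":-0.395,"y":0.584,"z":0.01,"wz":-83,"jaw":0.06},{"x":-0.395,"y":0.584,"z":0.01,"wz":-83,"jaw":0.06},{"x":-0.395,"y":0.584,"z":0.01,"wz":-83,"jaw":0.06},{"x":-0.395,"y":0.584,"z":0.01,"wz":-83,"jaw":0.06},{"x":-0.395,"y":0.584,"z":0.01,"wz":-83,"jaw":0.06},{"x":-0.395,"y":0.584,"z":0.01,"wz":-83,"jaw":0.06},{"x":-0.395,"y":0.584,"z":0.01,"wz":-83,"jaw":0.06},{"x":-0.395,"y":0.584,"z":0.01,"wz":-83,"jaw":0.06},{"x":-0.395,"y":0.584,"z":0.01,"wz":-83,"jaw":0.06}]' 50; python3 - <<'E'
from h import *
print(robot.get_state()["joint_pos"].round(1))
E
```

```text
[ 60.3  18.7 -11.   60.3   0.   82.3]schema error: expected keys x, y, z, wx, wy, wz, jaw
```

```bash
python3 -m creep '[{"x":-0.395,"y":0.584,"z":0.01,"wx":0,"wy":0,"wz":-83,"jaw":0.06},{"x":-0.395,"y":0.584,"z":0.01,"wx":0,"wy":0,"wz":-83,"jaw":0.06},{"x":-0.395,"y":0.584,"z":0.01,"wx":0,"wy":0,"wz":-83,"jaw":0.06},{"x":-0.395,"y":0.584,"z":0.01,"wx":0,"wy":0,"wz":-83,"jaw":0.06},{"x":-0.395,"y":0.584,"z":0.01,"wx":0,"wy":0,"wz":-83,"jaw":0.06},{"x":-0.395,"y":0.584,"z":0.01,"wx":0,"wy":0,"wz":-83,"jaw":0.06},{"x":-0.395,"y":0.584,"z":0.01,"wx":0,"wy":0,"wz":-83,"jaw":0.06},{"x":-0.395,"y":0.584,"z":0.01,"wx":0,"wy":0,"wz":-83,"jaw":0.06},{"x":-0.395,"y":0.584,"z":0.01,"wx":0,"wy":0,"wz":-83,"jaw":0.06},{"x":-0.395,"y":0.584,"z":0.01,"wx":0,"wy":0,"wz":-83,"jaw":0.06},{"x":-0.395,"y":0.584,"z":0.01,"wx":0,"wy":0,"wz":-83,"jaw":0.06},{"x":-0.395,"y":0.584,"z":0.01,"wx":0,"wy":0,"wz":-83,"jaw":0.06}]' 50; python3 - <<'E'
from h import *
print(robot.get_state()["joint_pos"].round(1))
E
```

```text
time: 2.25
tcp_pos: [0.4518, 0.1471, 0.2254]
orientation: [180.0, 0.0, 143.3]
wrist_force: [0.6, 0.1, -0.0]
grip_width: 0.704
[  9.1  11.  -22.3  56.6   0.  -44.2]
```

```bash
python3 -m creep '[{"x":-0.25,"y":-0.09,"z":0.03,"wx":0,"wy":0,"wz":-8,"jaw":0.06},{"x":-0.25,"y":-0.09,"z":0.03,"wx":0,"wy":0,"wz":-8,"jaw":0.06},{"x":-0.25,"y":-0.09,"z":0.03,"wx":0,"wy":0,"wz":-8,"jaw":0.06},{"x":-0.25,"y":-0.09,"z":0.03,"wx":0,"wy":0,"wz":-8,"jaw":0.06},{"x":-0.25,"y":-0.09,"z":0.03,"wx":0,"wy":0,"wz":-8,"jaw":0.06},{"x":-0.25,"y":-0.09,"z":0.03,"wx":0,"wy":0,"wz":-8,"jaw":0.06},{"x":-0.25,"y":-0.09,"z":0.03,"wx":0,"wy":0,"wz":-8,"jaw":0.06},{"x":-0.25,"y":-0.09,"z":0.03,"wx":0,"wy":0,"wz":-8,"jaw":0.06},{"x":-0.25,"y":-0.09,"z":0.03,"wx":0,"wy":0,"wz":-8,"jaw":0.06}]'; cat > meas.py <<'E'
from h import *
import sys
s=robot.get_state(); print(s["joint_pos"].round(1),s["tcp_pos"].round(4),s["orientation"].round(1))
f=robot.grab_frame("wrist"); cv2.imwrite(sys.argv[1],f["img"])
for d in robot.trace("tester","wrist")[:2]:
    ys,xs=np.nonzero(d["region"]); z=.015
    p=np.array([ray(f,a,b,z)[:2] for a,b in zip(xs,ys)]); c=p.mean(0); w,V=np.linalg.eigh(np.cov((p-c).T)); a=V[:,1]; a=a*np.sign(a[1]); q=(p-c)@a; t=(p-c)@np.array([-a[1],a[0]])
    print(round(d["confidence"],2),d["extent"],"c",c.round(4),"az",np.degrees(np.arctan2(a[1],a[0])).round(1),q.min().round(3),q.max().round(3),t.min().round(3),t.max().round(3),"tip",(c+a*q.min()).round(4),"rear",(c+a*q.max()).round(4))
E
python3 meas.py pics/d.png
```

```text
time: 3.0
tcp_pos: [0.5966, -0.0747, 0.1944]
orientation: [-180.0, -0.1, 150.9]
wrist_force: [-1.1, 0.6, 0.6]
grip_width: 0.705
[-14.2  25.6  -6.2  58.3   0.  -75.1] [ 0.5966 -0.0747  0.1944] [-1.800e+02 -1.000e-01  1.509e+02]
0.89 [283.5, 132.1, 36.5, 152.2] c [ 0.6085 -0.0771] az 59.2 -0.064 0.058 -0.014 0.014 tip [ 0.5758 -0.1319] rear [ 0.6381 -0.0276]
```

View pics/d.png

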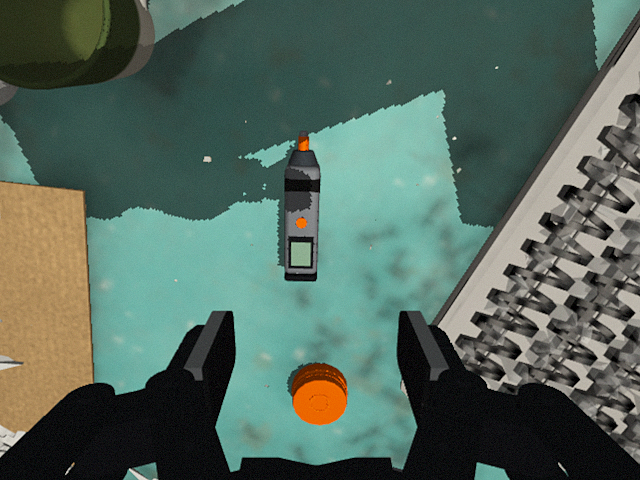

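The wrist view shows the tester with its tip at (303,133) and its rear at (301,280), nearly along tool y. The orange look-alike is behind it at (320,395). All three cameras agree on the pose to ~2 mm.

I'll lean the gripper 35° over the tester's rear. After the 90° righting turn the tool will then still point 35° downwards, clear of the tray.

```bash
python3 -m creep '[{"x":-0.012,"y":0.058,"z":0.12,"wx":35,"wy":0,"wz":1,"jaw":0.06},{"x":-0.012,"y":0.058,"z":0.12,"wx":35,"wy":0,"wz":1,"jaw":0.06},{"x":-0.012,"y":0.058,"z":0.12,"wx":35,"wy":0,"wz":1,"jaw":0.06},{"x":-0.012,"y":0.058,"z":0.12,"wx":35,"wy":0,"wz":1,"jaw":0.06},{"x":-0.012,"y":0.058,"z":0.12,"wx":35,"wy":0,"wz":1,"jaw":0.06},{"x":-0.012,"y":0.058,"z":0.12,"wx":35,"wy":0,"wz":1,"jaw":0.06},{"x":-0.012,"y":0.058,"z":0.12,"wx":35,"wy":0,"wz":1,"jaw":0.06},{"x":-0.012,"y":0.058,"z":0.12,"wx":35,"wy":0,"wz":1,"jaw":0.06}]';python3 meas.py pics/e.png; python3 - <<'E'
from h import *
from scipy.spatial.transform import Rotation as R
s=robot.get_state(); M=R.from_euler("xyz",s["orientation"],degrees=True).as_matrix(); print(M.round(3))
a=M[:,2]; a0=np.array([-.574*.506,-.574*.862,-.819]); print("az of tool x",np.degrees(np.arctan2(M[1,0],M[0,0])))
G=np.array([.6178,-.0604,.024]); T=G-.019*-a; T=G+.019*a; print("tool-frame shift", (M.T@(T-s["tcp_pos"])).round(4))
E
```

```text
time: 3.77
tcp_pos: [0.6356, -0.0282, 0.0763]
orientation: [-145.1, 0.4, 150.1]
wrist_force: [0.2, 0.0, 1.5]
grip_width: 0.702
[  3.9  52.5  16.   74.4 -28.6 -50.7] [ 0.6356 -0.0282  0.0763] [-145.1    0.4  150.1]
0.88 [290.0, 132.7, 49.7, 199.4] c [ 0.6092 -0.0752] az 59.1 -0.067 0.05 -0.014 0.014 tip [ 0.5749 -0.1326] rear [ 0.6349 -0.0323]
[[-0.866  0.415 -0.279]
 [ 0.5    0.709 -0.498]
 [-0.009 -0.571 -0.821]]
az of tool x 149.99707076047162
tool-frame shift [0.0009 0.0015 0.0839]
```

View pics/e.png

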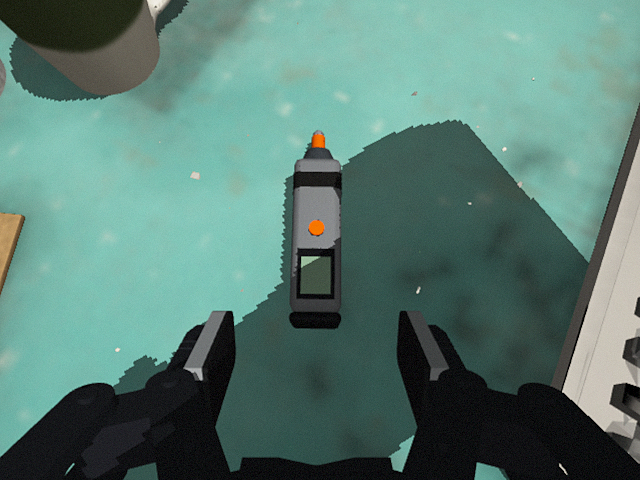

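The tester is centred between the pads: tip at (318,133), rear at (315,325). Now I advance and close.

```bash
python3 -m creep '[{"x":0.001,"y":0.001,"z":0.03,"wx":0,"wy":0,"wz":0,"jaw":0.06},{"x":0.001,"y":0.001,"z":0.06,"wx":0,"wy":0,"wz":0,"jaw":0.06},{"x":0.001,"y":0.001,"z":0.075,"wx":0,"wy":0,"wz":0,"jaw":0.06},{"x":0.001,"y":0.001,"z":0.083,"wx":0,"wy":0,"wz":0,"jaw":0.06},{"x":0.001,"y":0.001,"z":0.083,"wx":0,"wy":0,"wz":0,"jaw":0.06},{"x":0.001,"y":0.001,"z":0.083,"wx":0,"wy":0,"wz":0,"jaw":0.06}]';python3 meas.py pics/f.png
```

```text
time: 4.37
tcp_pos: [0.6122, -0.0698, 0.0087]
orientation: [-145.1, 0.4, 150.0]
wrist_force: [0.4, 0.3, -0.4]
grip_width: 0.7
[  0.7  53.3   6.9  62.8 -29.7 -54. ] [ 0.6122 -0.0698  0.0087] [-145.1    0.4  150. ]
0.88 [270.9, 142.8, 85.5, 316.3] c [ 0.6106 -0.0729] az 59.2 -0.071 0.049 -0.015 0.014 tip [ 0.5744 -0.1335] rear [ 0.6354 -0.0311]
0.6 [310.6, 146.3, 16.0, 23.2] c [ 0.5778 -0.1275] az 55.4 -0.007 0.006 -0.004 0.004 tip [ 0.5741 -0.1328] rear [ 0.5811 -0.1228]
```

View pics/f.png

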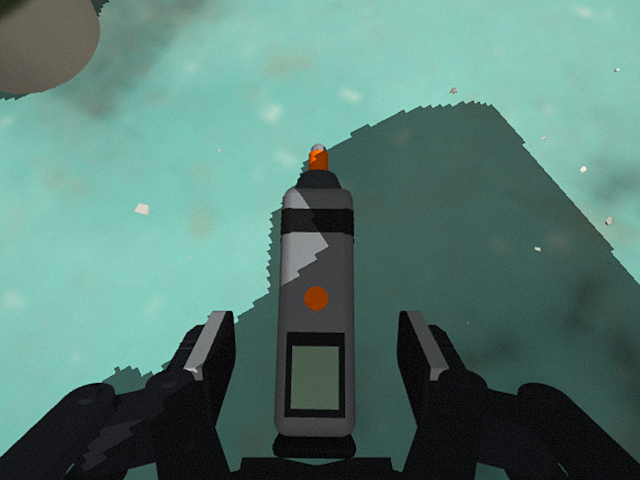

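The case is between the pads (columns 275–355, pads at 233 and 400). Closing at 50 N.

```bash
python3 -m creep '[{"x":0,"y":0,"z":0,"wx":0,"wy":0,"wz":0,"jaw":0.015},{"x":0,"y":0,"z":0,"wx":0,"wy":0,"wz":0,"jaw":0.015},{"x":0,"y":0,"z":0,"wx":0,"wy":0,"wz":0,"jaw":0.015},{"x":0,"y":0,"z":0,"wx":0,"wy":0,"wz":0,"jaw":0.015},{"x":0,"y":0,"z":0,"wx":0,"wy":0,"wz":0,"jaw":0.015},{"x":0,"y":0,"z":0,"wx":0,"wy":0,"wz":0,"jaw":0.015},{"x":0,"y":0,"z":0,"wx":0,"wy":0,"wz":0,"jaw":0.015},{"x":0,"y":0,"z":0,"wx":0,"wy":0,"wz":0,"jaw":0.015}]' 60;python3 meas.py pics/g.png
```

```text
time: 5.13
tcp_pos: [0.6122, -0.0684, 0.0073]
orientation: [-145.1, 0.4, 150.1]
wrist_force: [2.0, 4.1, 5.5]
grip_width: 0.294
[  0.8  53.5   7.   62.8 -29.7 -54. ] [ 0.6122 -0.0684  0.0073] [-145.1    0.4  150.1]
0.58 [273.5, 137.7, 83.1, 318.0] c [ 0.6098 -0.0728] az 60.2 -0.07 0.049 -0.015 0.014 tip [ 0.5751 -0.1332] rear [ 0.6339 -0.0307]
```

View pics/g.png

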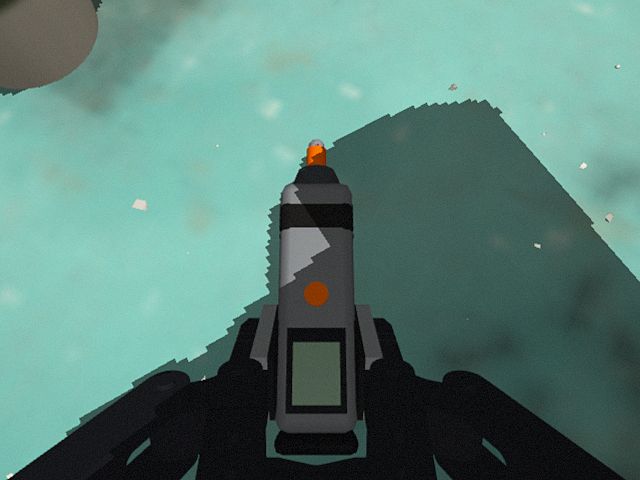

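Gripped at 25 mm opening. Now I lift straight up and then right the tester about the jaw axis.

```bash
python3 -m creep '[{"x":0,"y":-0.011,"z":-0.016,"wx":0,"wy":0,"wz":0,"jaw":0.015},{"x":0,"y":-0.034,"z":-0.049,"wx":0,"wy":0,"wz":0,"jaw":0.015},{"x":0,"y":-0.057,"z":-0.082,"wx":0,"wy":0,"wz":0,"jaw":0.015},{"x":0,"y":-0.08,"z":-0.115,"wx":0,"wy":0,"wz":0,"jaw":0.015},{"x":0,"y":-0.103,"z":-0.148,"wx":-4,"wy":0,"wz":0,"jaw":0.015},{"x":0,"y":-0.12,"z":-0.172,"wx":-10,"wy":0,"wz":0,"jaw":0.015},{"x":0,"y":-0.126,"z":-0.18,"wx":-16,"wy":0,"wz":0,"jaw":0.015},{"x":0,"y":-0.126,"z":-0.18,"wx":-22,"wy":0,"wz":0,"jaw":0.015},{"x":0,"y":-0.126,"z":-0.18,"wx":-28,"wy":0,"wz":0,"jaw":0.015},{"x":0,"y":-0.126,"z":-0.18,"wx":-34,"wy":0,"wz":0,"jaw":0.015},{"x":0,"y":-0.126,"z":-0.18,"wx":-40,"wy":0,"wz":0,"jaw":0.015},{"x":0,"y":-0.126,"z":-0.18,"wx":-40,"wy":0,"wz":0,"jaw":0.015}]' 60;python3 meas.py pics/h.png; python3 - <<'E'
from h import *
cv2.imwrite("pics/hs.png",robot.grab_frame("scene")["img"])
E
```

```text
time: 6.23
tcp_pos: [0.6085, -0.0714, 0.2262]
orientation: [174.9, 0.3, 149.8]
wrist_force: [-0.4, 0.2, -1.5]
grip_width: 0.294
[-16.   24.   -4.   60.4   4.8 -75.7] [ 0.6085 -0.0714  0.2262] [174.9   0.3 149.8]
0.97 [274.2, 140.5, 83.7, 313.8] c [0.6809 0.0498] az 59.7 -0.174 0.18 -0.048 0.047 tip [ 0.5932 -0.1004] rear [0.7718 0.2053]
```

View pics/h.png

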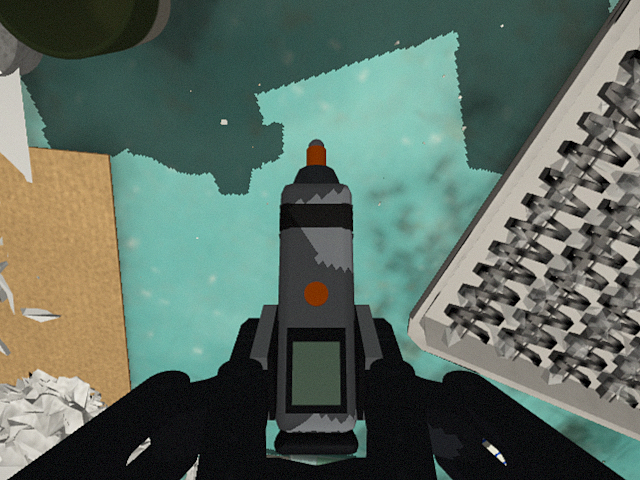

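View pics/hs.png

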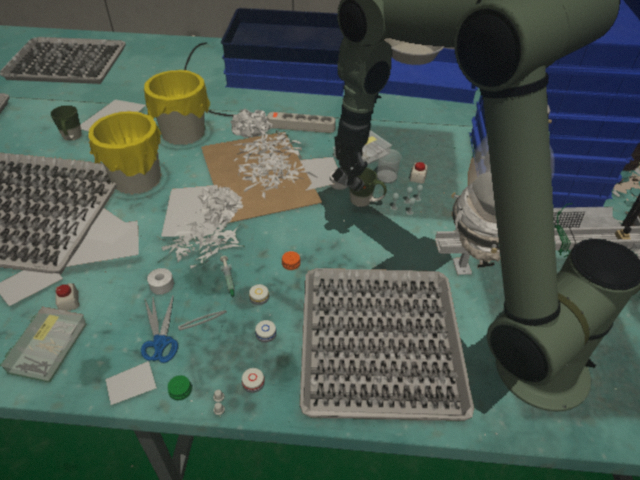

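The tester is held firmly and hasn't moved in the tool view: tip at (317,142), rear at (316,450). Next I work out the hover pose over the red block.

```bash
cat > plan.py <<'E'
from h import *
from scipy.spatial.transform import Rotation as R
Mg=R.from_euler("xyz",[-145.1,.4,150.1],degrees=True).as_matrix()
TIP=Mg.T@(np.array([.575,-.1328,.015])-np.array([.6122,-.0684,.0073]))
AX=Mg.T@np.array([.504,.864,0])
def go(tip,az,ax=None,tp=None,lean=None):
    ax=AX if ax is None else ax; tp=TIP if tp is None else tp
    s=robot.get_state(); M=R.from_euler("xyz",s["orientation"],degrees=True).as_matrix()
    # target: M2@ax=up, M2@x ~ horizontal at az+90
    a=np.radians(az+90); h=np.array([np.cos(a),np.sin(a),0])
    M2=R.align_vectors([[0,0,1],h],[ax,[1,0,0]],weights=[1000,1])[0].as_matrix()
    T=np.array(tip)-M2@tp
    print("now tip",(s["tcp_pos"]+M@tp).round(4),"ax",(M@ax).round(3))
    print("target tcp",T.round(4),"z",M2[:,2].round(2),"shift",(M.T@(T-s["tcp_pos"])).round(4),"rotvec",R.from_matrix(M.T@M2).as_rotvec(degrees=True).round(1))
E
python3 - <<'E'
from plan import *
print(TIP,AX)
f=robot.grab_frame("top"); d=robot.trace("block_red","top")
g=robot.grab_frame("scene")
# ring: red pixels
for n,F,uv in(("top",f,(183,266)),("scene",g,(253,378))):
    I=F["img"].astype(int); m=(I[...,2]-I[...,1]>25)&(I[...,2]-I[...,0]>25)
    m2=np.zeros_like(m); u,v=uv; m2[v-6:v+7,u-6:u+7]=m[v-6:v+7,u-6:u+7]; ys,xs=np.nonzero(m2); print(n,len(xs),xs.mean(),ys.mean(),ray(F,xs.mean(),ys.mean(),.025).round(4), ray(F,(xs.min()+xs.max())/2,(ys.min()+ys.max())/2,.025).round(4))
for u,v in((300,240),(180,320),(245,430),(372,345)): print("tray",ray(f,u,v,.03).round(3))
go([.528,.419,.12],60);go([.528,.419,.12],38)
E
```

```text
[ 9.21893593e-05 -6.54022477e-02  3.62357214e-02] [-0.0062224   0.82037079 -0.57224562]
top 31 181.93548387096774 265.51612903225805 [0.5292 0.4217 0.025 ] [0.5293 0.4215 0.025 ]
scene 55 252.27272727272728 376.94545454545454 [0.5259 0.4195 0.025 ] [0.5254 0.4193 0.025 ]
tray [0.6   0.098 0.03 ]
tray [0.382 0.421 0.03 ]
tray [0.095 0.239 0.03 ]
tray [ 0.32  -0.098  0.03 ]
now tip [ 0.5799 -0.1211  0.184 ] ax [0.385 0.665 0.641]
target tcp [0.5315 0.4259 0.1944] z [ 0.41  0.71 -0.57] shift [0.314  0.3844 0.0634] rotvec [-50.2  -0.2   0.1]
now tip [ 0.5799 -0.1211  0.184 ] ax [0.385 0.665 0.641]
target tcp [0.5338 0.424  0.1944] z [ 0.65  0.5  -0.57] shift [0.3111 0.384  0.0634] rotvec [-49.4 -11.6  19.8]
```

```bash
python3 -m creep '[{"x":0.025,"y":0.03,"z":0.0,"wx":-4,"wy":-1,"wz":1.5,"jaw":0.015},{"x":0.05,"y":0.06,"z":0.0,"wx":-8,"wy":-2,"wz":3.3,"jaw":0.015},{"x":0.075,"y":0.092,"z":0.01,"wx":-12,"wy":-3,"wz":5,"jaw":0.015},{"x":0.1,"y":0.124,"z":0.02,"wx":-16,"wy":-4,"wz":6.6,"jaw":0.015},{"x":0.125,"y":0.155,"z":0.03,"wx":-20,"wy":-5,"wz":8,"jaw":0.015},{"x":0.15,"y":0.186,"z":0.04,"wx":-24,"wy":-6,"wz":9.6,"jaw":0.015},{"x":0.175,"y":0.217,"z":0.05,"wx":-28,"wy":-7,"wz":11,"jaw":0.015},{"x":0.2,"y":0.248,"z":0.055,"wx":-32,"wy":-8,"wz":13,"jaw":0.015},{"x":0.23,"y":0.28,"z":0.06,"wx":-37,"wy":-9,"wz":15,"jaw":0.015},{"x":0.26,"y":0.32,"z":0.06,"wx":-42,"wy":-10,"wz":17,"jaw":0.015},{"x":0.29,"y":0.355,"z":0.06,"wx":-46,"wy":-11,"wz":18.5,"jaw":0.015},{"x":0.311,"y":0.384,"z":0.063,"wx":-49.4,"wy":-11.6,"wz":19.8,"jaw":0.015}]' 60; cat > look.py <<'E'
from plan import *
import sys
k=sys.argv[1]
s=robot.get_state(); print(s["time"],s["joint_pos"].round(1),s["tcp_pos"].round(4),s["orientation"].round(1),s["wrist_force"].round(2),s["grip_width"])
F={n:robot.grab_frame(n) for n in("wrist","scene","top")}
for n in F: cv2.imwrite(f"pics/{k}_{n}.png",F[n]["img"])
E
python3 look.py i; python3 -c "
from plan import *
go([.5275,.4205,.12],38)"
```

```text
time: 7.53
tcp_pos: [0.538, 0.3949, 0.1951]
orientation: [124.6, 0.3, 127.8]
wrist_force: [2.2, 0.0, -2.9]
grip_width: 0.302
7.5333 [ 25.4  15.4 -58.4 -38.6  10.   -7.4] [0.538  0.3949 0.1951] [124.6   0.3 127.8] [ 2.21  0.02 -2.92] 0.3018029978498501
now tip [0.5291 0.3918 0.1171] ax [0.002 0.002 1.   ]
target tcp [0.5333 0.4255 0.1944] z [ 0.65  0.5  -0.57] shift [0.0234 0.0119 0.0116] rotvec [-0.2 -0.2  0.2]
```

View pics/i_wrist.png

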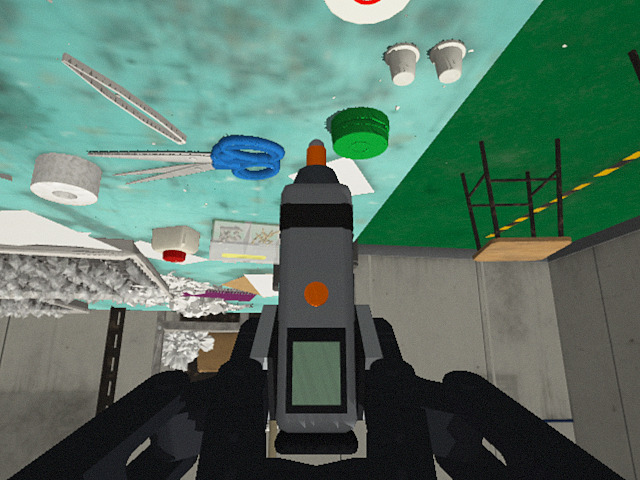

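View pics/i_scene.png

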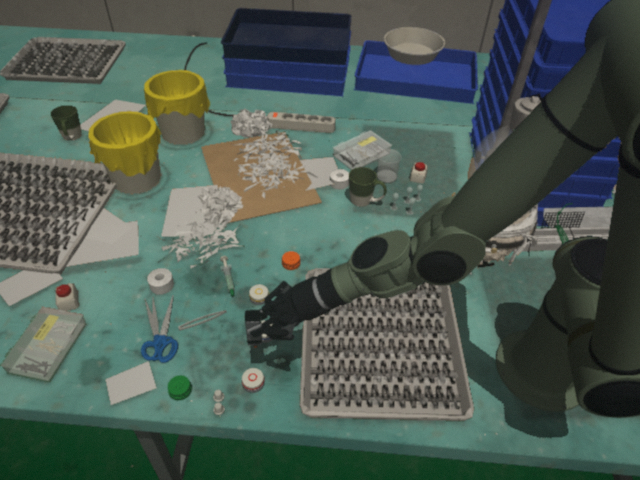

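The tester is upright in the gripper. The red block is at the top edge of the wrist view (365,5), and the blue and yellow blocks are untouched. I shift the last 30 mm over it and check the wrist camera's clearance before descending.

```bash
python3 -m creep '[{"x":0.012,"y":0.006,"z":0.006,"wx":0,"wy":0,"wz":0,"jaw":0.015},{"x":0.023,"y":0.012,"z":0.012,"wx":0,"wy":0,"wz":0,"jaw":0.015},{"x":0.023,"y":0.012,"z":0.012,"wx":0,"wy":0,"wz":0,"jaw":0.015},{"x":0.023,"y":0.012,"z":0.012,"wx":0,"wy":0,"wz":0,"jaw":0.015}]' 60; 
python3 look.py j; python3 -c "
from plan import *
go([.5275,.4205,.12],38); go([.5275,.4205,.05],38)
f=robot.grab_frame('wrist'); s=robot.get_state(); c=np.linalg.inv(f['world_to_cam'])[:3,3]; print('cam',c)
M=R.from_euler('xyz',s['orientation'],degrees=True).as_matrix(); print(M.T@(c-s['tcp_pos']))
tip=s['tcp_pos']+M@TIP
for n in('scene','top'):
  f=robot.grab_frame(n); print(n,'tip proj',proj(f,tip),'spot',proj(f,[.5275,.4205,.025]))
  u,v=proj(f,[.5275,.4205,.025]).astype(int); I=f['img'][v-50:v+40,u-50:u+50]; cv2.imwrite('pics/jj_%s.png'%n,cv2.resize(I,None,fx=5,fy=5,interpolation=2))
"
```

```text
time: 8.02
tcp_pos: [0.5386, 0.4218, 0.1973]
orientation: [124.9, 0.4, 127.9]
wrist_force: [-0.3, -0.6, -1.4]
grip_width: 0.292
8.0167 [ 28.6  16.2 -55.9 -37.    7.3  -5.7] [0.5386 0.4218 0.1973] [124.9   0.4 127.9] [-0.25 -0.59 -1.41] 0.2919231549121427
now tip [0.5326 0.4155 0.1225] ax [-0.001  0.001  1.   ]
target tcp [0.5333 0.4255 0.1944] z [ 0.65  0.5  -0.57] shift [ 0.007  -0.0026  0.0006] rotvec [ 0.   0.2 -0.1]
now tip [0.5326 0.4155 0.1225] ax [-0.001  0.001  1.   ]
target tcp [0.5333 0.4255 0.1244] z [ 0.65  0.5  -0.57] shift [ 0.0076 -0.06    0.0406] rotvec [ 0.   0.2 -0.1]
cam [0.4096859  0.32102444 0.21297412]
[ 5.58428712e-05 -7.98878324e-02 -1.42693240e-01]
scene tip proj [247.75567303 350.22935591] spot [251.42407262 376.91629479]
top tip proj [171.64145541 263.5972352 ] spot [182.34014099 266.14419502]
```

View pics/jj_scene.png

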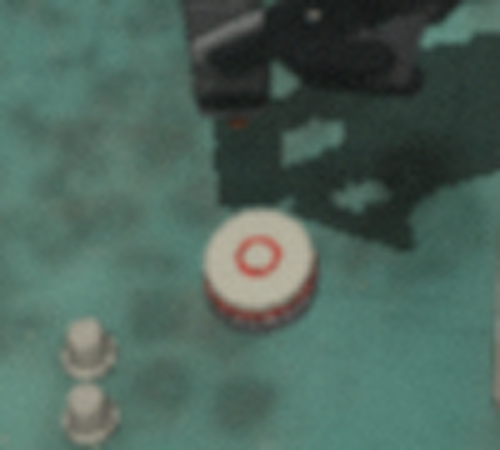

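View pics/j_top.png

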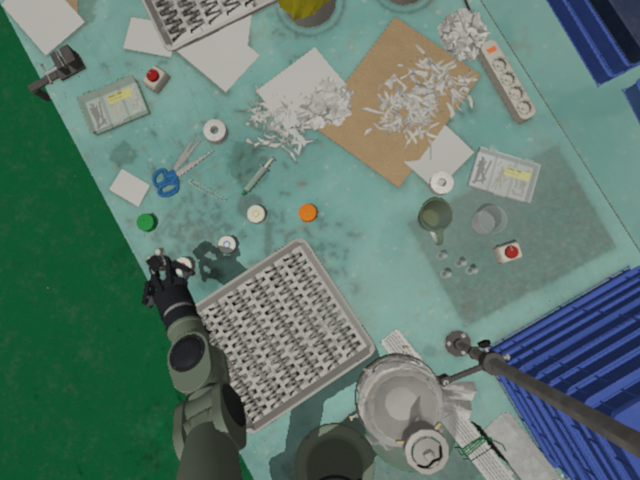

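View pics/j_wrist.png

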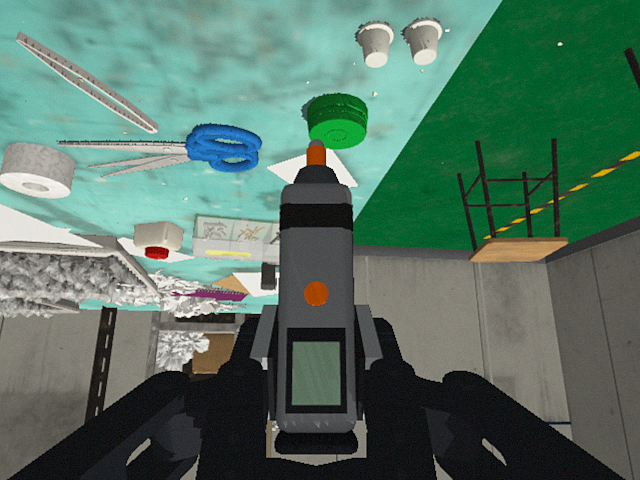

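The tip is about 95 mm above the block. The orange band shows at scene (249,350), and I predicted (248,350). I lower to 25 mm above the pad and correct laterally.

```bash
python3 -m creep '[{"x":0.003,"y":-0.012,"z":0.008,"wx":0,"wy":0,"wz":0,"jaw":0.015},{"x":0.0076,"y":-0.03,"z":0.02,"wx":0,"wy":0,"wz":0,"jaw":0.015},{"x":0.0076,"y":-0.045,"z":0.03,"wx":0,"wy":0,"wz":0,"jaw":0.015},{"x":0.0076,"y":-0.06,"z":0.0405,"wx":0,"wy":0,"wz":0,"jaw":0.015},{"x":0.0076,"y":-0.06,"z":0.0405,"wx":0,"wy":0,"wz":0,"jaw":0.015},{"x":0.0076,"y":-0.06,"z":0.0405,"wx":0,"wy":0,"wz":0,"jaw":0.015},{"x":0.0076,"y":-0.06,"z":0.0405,"wx":0,"wy":0,"wz":0,"jaw":0.015}]' 60; cat > near.py <<'E'
from plan import *
import sys
k=sys.argv[1]; s=robot.get_state(); print(s["time"],s["wrist_force"].round(2),s["grip_width"].round(3),s["tcp_pos"].round(4),s["orientation"].round(2))
M=R.from_euler('xyz',s['orientation'],degrees=True).as_matrix(); tip=s['tcp_pos']+M@TIP
for n in('scene','top','wrist'):
  f=robot.grab_frame(n); print(n,'tip proj',proj(f,tip).round(1),'spot',proj(f,[.5275,.4205,.025]).round(1))
  if n=='wrist': cv2.imwrite(f'pics/{k}_w.png',f['img']); continue
  u,v=proj(f,[.5275,.4205,.025]).astype(int); I=f['img'][v-35:v+25,u-40:u+40]; cv2.imwrite(f'pics/{k}_{n}.png',cv2.resize(I,None,fx=8,fy=8,interpolation=2)); print('crop origin',u-40,v-35,'x8')
go([.5275,.4205,.05],38)
E
python3 near.py k
```

```text
time: 8.9
tcp_pos: [0.5335, 0.4266, 0.1256]
orientation: [124.8, 0.4, 127.8]
wrist_force: [-0.0, 0.4, -1.2]
grip_width: 0.296Traceback (most recent call last):
  File "near.py", line 3, in <module>
    k=sys.argv[1]; s=robot.get_state(); print(s["time"],s["wrist_force"].round(2),s["grip_width"].round(3),s["tcp_pos"].round(4),s["orientation"].round(2))
                                                                                  ^^^^^^^^^^^^^^^^^^^^^
AttributeError: 'float' object has no attribute 'round'
```

```bash
sed -i 's/s\["grip_width"\].round(3)/round(s["grip_width"],3)/' near.py; python3 near.py k
```

```text
8.9 [-0.03  0.45 -1.16] 0.296 [0.5335 0.4266 0.1256] [124.78   0.41 127.83]
scene tip proj [250.1 371.1] spot [251.4 376.9]
crop origin 211 341 x8
top tip proj [178.7 265.9] spot [182.3 266.1]
crop origin 142 231 x8
wrist tip proj [316.2 136.2] spot [315.1  80.5]
now tip [0.5283 0.422  0.0523] ax [-0.004 -0.001  1.   ]
target tcp [0.5333 0.4255 0.1244] z [ 0.65  0.5  -0.57] shift [-0.0008 -0.0026  0.0003] rotvec [ 0.2  0.2 -0. ]
```

View pics/k_scene.png

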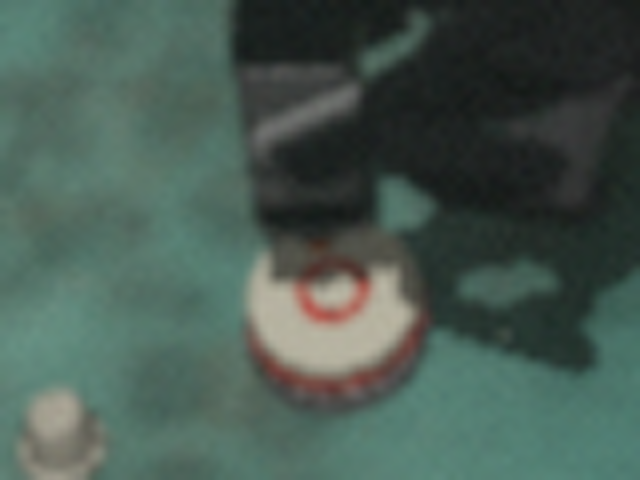

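View pics/k_top.png

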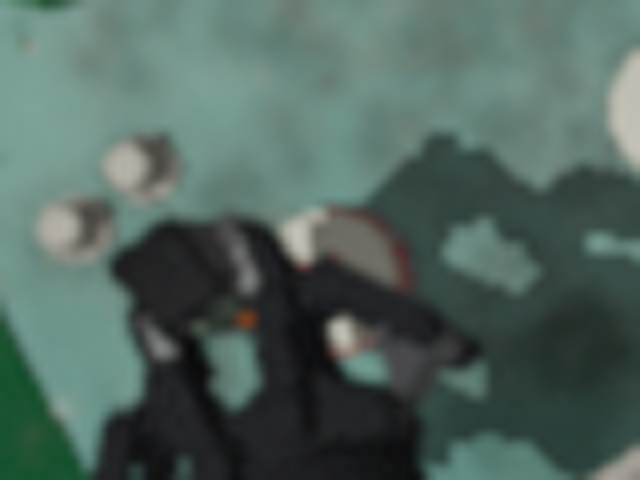

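View pics/k_w.png

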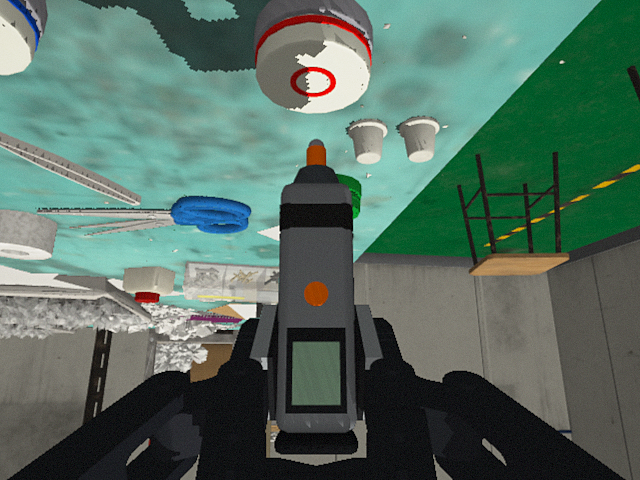

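The wrist view shows the tip at (317,140), 25 mm or so above the pad, and the red ring centre at (313,81), where I predicted (315,80). The ring position agrees within 1 mm, so I descend to about 5 mm above the pad.

```bash
python3 -m creep '[{"x":-0.0013,"y":-0.005,"z":0.003,"wx":0,"wy":0,"wz":0,"jaw":0.015},{"x":-0.0013,"y":-0.010,"z":0.006,"wx":0,"wy":0,"wz":0,"jaw":0.015},{"x":-0.0013,"y":-0.015,"z":0.009,"wx":0,"wy":0,"wz":0,"jaw":0.015},{"x":-0.0013,"y":-0.0187,"z":0.0118,"wx":0,"wy":0,"wz":0,"jaw":0.015},{"x":-0.0013,"y":-0.0187,"z":0.0118,"wx":0,"wy":0,"wz":0,"jaw":0.015},{"x":-0.0013,"y":-0.0187,"z":0.0118,"wx":0,"wy":0,"wz":0,"jaw":0.015}]' 60;  python3 near.py l; python3 -c "
import cv2
i=cv2.imread('pics/l_w.png'); cv2.imwrite('pics/l_wc.png',cv2.resize(i[20:220,190:440],None,fx=3,fy=3,interpolation=2))"
```

```text
time: 9.55
tcp_pos: [0.5327, 0.4247, 0.1016]
orientation: [124.9, 0.4, 127.9]
wrist_force: [-0.2, -0.3, -0.9]
grip_width: 0.292
9.55 [-0.17 -0.27 -0.86] 0.292 [0.5327 0.4247 0.1016] [124.92   0.39 127.85]
scene tip proj [251.8 376.3] spot [251.4 376.9]
crop origin 211 341 x8
top tip proj [182.4 266.4] spot [182.3 266.1]
crop origin 142 231 x8
wrist tip proj [316.5 136.8] spot [317.3 133.4]
now tip [0.5274 0.4199 0.0283] ax [-0.002 -0.     1.   ]
target tcp [0.5333 0.4255 0.1244] z [ 0.65  0.5  -0.57] shift [ 0.0002  0.0181 -0.012 ] rotvec [ 0.1  0.2 -0. ]
```

View pics/l_scene.png

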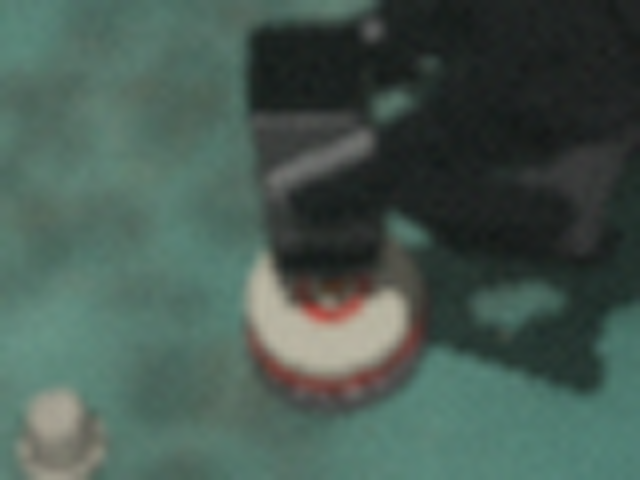

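View pics/l_wc.png

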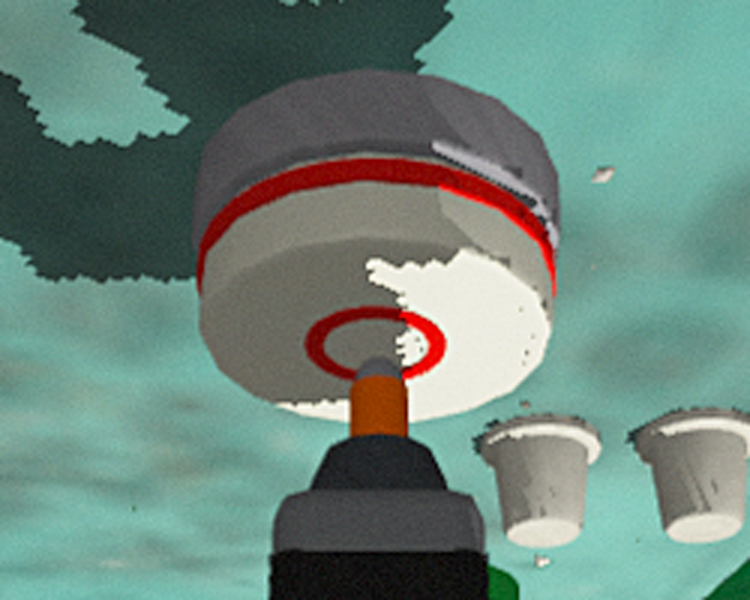

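The tip (wrist crop 379,360) is about 3–4 mm above the pad over the ring, whose centre is at crop (375,343). I'll go down another 5 mm in small steps and recheck the band and the force.

```bash
cat > band.py <<'E'
from plan import *
import sys
fs=[]
s=robot.get_state(); M=R.from_euler('xyz',s['orientation'],degrees=True).as_matrix(); print(s['time'],'tip est',(s['tcp_pos']+M@TIP).round(4),'F',s['wrist_force'].round(2),'ax',(M@AX).round(3))
f=robot.grab_frame('wrist'); I=f['img']; cv2.imwrite(f'pics/{sys.argv[1]}.png',cv2.resize(I[20:220,190:440],None,fx=3,fy=3,interpolation=2))
H=cv2.cvtColor(I,cv2.COLOR_BGR2HSV); m=cv2.inRange(H,(5,150,60),(18,255,255))[120:185,300:335]; r=(m>0).sum(1); rows=np.nonzero(r>=8)[0]+120; print('band rows',rows.min(),rows.max(),len(rows))
E
python3 band.py m0; python3 -m creep '[{"x":0,"y":-0.001,"z":0.0007,"wx":0,"wy":0,"wz":0,"jaw":0.015},{"x":0,"y":-0.002,"z":0.0014,"wx":0,"wy":0,"wz":0,"jaw":0.015},{"x":0,"y":-0.003,"z":0.0021,"wx":0,"wy":0,"wz":0,"jaw":0.015},{"x":0,"y":-0.0041,"z":0.0029,"wx":0,"wy":0,"wz":0,"jaw":0.015},{"x":0,"y":-0.0041,"z":0.0029,"wx":0,"wy":0,"wz":0,"jaw":0.015},{"x":0,"y":-0.0041,"z":0.0029,"wx":0,"wy":0,"wz":0,"jaw":0.015},{"x":0,"y":-0.0041,"z":0.0029,"wx":0,"wy":0,"wz":0,"jaw":0.015}]' 60;  python3 band.py m
```

```text
9.7 tip est [0.5274 0.4199 0.0283] F [ 0.69  0.34 -0.85] ax [-0.002 -0.     1.   ]
band rows 146 164 19
time: 10.33
tcp_pos: [0.5332, 0.4249, 0.0977]
orientation: [124.8, 0.4, 127.8]
wrist_force: [-0.3, -0.7, -0.5]
grip_width: 0.289
10.3333 tip est [0.5275 0.4199 0.0233] F [-0.28 -0.74 -0.48] ax [-0.002 -0.     1.   ]
band rows 149 164 16
```

View pics/m.png

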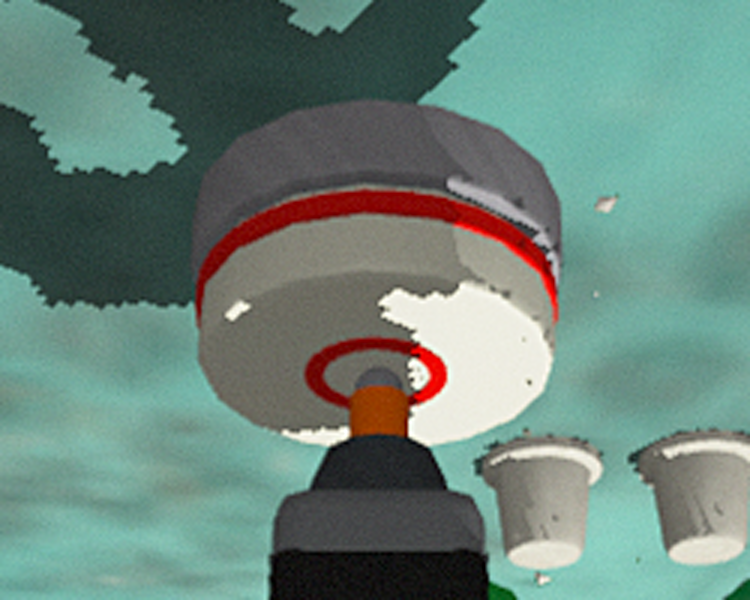

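The band has gone from 19 to 16 rows, so the plunger is about 1.6 mm in. The tip sits at the ring centre: crop (380,375) against (375,372). I press another 3.4 mm.

```bash
python3 -m creep '[{"x":0,"y":-0.0007,"z":0.0005,"wx":0,"wy":0,"wz":0,"jaw":0.015},{"x":0,"y":-0.0014,"z":0.001,"wx":0,"wy":0,"wz":0,"jaw":0.015},{"x":0,"y":-0.0021,"z":0.0015,"wx":0,"wy":0,"wz":0,"jaw":0.015},{"x":0,"y":-0.0028,"z":0.002,"wx":0,"wy":0,"wz":0,"jaw":0.015},{"x":0,"y":-0.0028,"z":0.002,"wx":0,"wy":0,"wz":0,"jaw":0.015},{"x":0,"y":-0.0028,"z":0.002,"wx":0,"wy":0,"wz":0,"jaw":0.015},{"x":0,"y":-0.0028,"z":0.002,"wx":0,"wy":0,"wz":0,"jaw":0.015},{"x":0,"y":-0.0028,"z":0.002,"wx":0,"wy":0,"wz":0,"jaw":0.015}]' 60;  python3 band.py n; python3 look.py n2;python3 band.py n3
```

```text
time: 11.05
tcp_pos: [0.5333, 0.4249, 0.0944]
orientation: [124.8, 0.4, 127.8]
wrist_force: [-0.1, 0.3, 2.1]
grip_width: 0.295
11.05 tip est [0.5276 0.4199 0.02  ] F [-0.12  0.28  2.09] ax [-0.002 -0.     1.   ]
band rows 156 164 9
11.1 [ 29.3  32.6 -59.8 -57.3   6.8  -5.2] [0.5333 0.4249 0.0944] [124.8   0.4 127.8] [-0.62 -0.37  1.72] 0.29405359380107265
11.25 tip est [0.5276 0.4199 0.02  ] F [-0.74 -0.74  1.14] ax [-0.002 -0.     1.   ]
band rows 156 164 9
```

View pics/n.png

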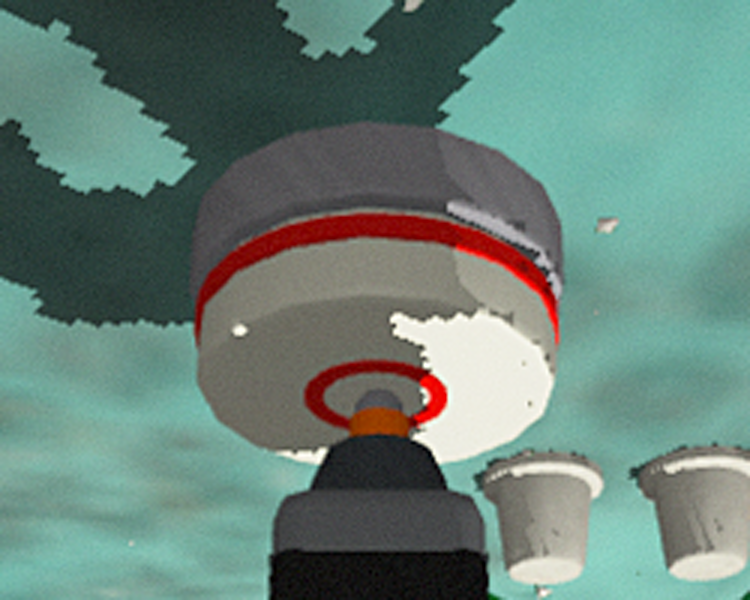

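View pics/n2_scene.png

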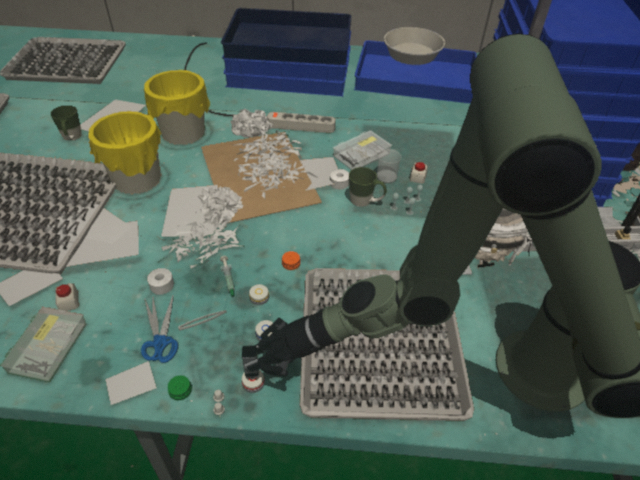

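The band shows 9 of 19 rows, so the plunger is about 5 mm in. Vertical force has risen by ~2.5 N, the tip is in the ring, and the tester hasn't moved in the grip. Handing in.

```bash
python3 -c "
from cell import robot
print(robot.job_done())"
```

```text
the job is handed in; nothing more can be done
None
```

I picked up the toppled tester, turned it upright tip down, and pressed it about half-way in on the red-ringed block. I then handed the job in with the tester still gripped, at about 11.3 s of the 35 s allowed. The hand-in gives no verdict, so I don't know the score.

My last checks before handing in:
- **Tip position:** in the wrist view the tip was within about 2 mm of the ring centre.
- **Plunger:** the orange band showed 9 of its original 19 rows, so the plunger was about 5 mm in. It was the same in two pictures 0.2 s apart.
- **Force:** the vertical wrist force had risen by about 2 to 3 N since before contact. The sensor is noisy to about 1 N, so this only roughly confirms the expected 2.5 N.
- **Uprightness:** I worked out less than 1° of tilt from the arm pose and the grasp. The tester stayed at the same place in the wrist pictures, so I saw no slip in the grip.
- **Surroundings:** by eye in the last scene picture, nothing else on the bench looked moved. The gripper partly hid the blue and red blocks there, and I did not re-measure any positions.

The scene and top cameras placed the ring about 4 mm apart. I used the average, and the wrist view then confirmed it to about 1 mm. One move call was refused early on for missing keys, and the arm did not move.

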